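# Screw the green ring gauge home on its stud

## Task

The green thread ring gauge is already started on its bracket's stud. Screw it on clockwise (seen from above) until the resistance rises because it has met the shoulder - less than a quarter turn is left, and its white line then points at the white mark on the bracket - and let go. Leave the red gauge as it is set and the bolt standing where it is.

Things in the scene. Friction and masses are not known exactly. Their poses are not given: they have to be found in the camera images.
- green_gauge (a joint): Turn of the green ring gauge on its stud, rad; grows as it is screwed on, clockwise seen from above. 2.40 is home: a firm stop on the shoulder, its white line then pointing at the white mark on the bracket. Starts 0.7 to 1.3 rad short of home, so one grasp does it. Light drag (0.06 N m) before the stop; stays where it is left; it does not sink noticeably as it turns.
- green_gauge_centre (a point): Centre of the green gauge, on the stud's vertical axis, 59 mm above the table; axes turn with it. A knurled disc, 56 mm wide, 22 mm high, white line on top. The brass stud, 20 mm thick, ends 96 mm above the table. Beneath: a 40 mm wide bare shoulder, 22 mm high, on a fixed blue bracket, 100 x 90 x 26 mm high, so fingertips have 22 mm of room under the gauge. May be left or right of the red one.
- red_gauge_line (a point): Outer end of the white line on top of the red ring gauge, 26 mm from its axis and 70 mm above the table. The red gauge is of the same size and height as the green one, on its own bracket, and turns as easily; it must not be turned.
- bolt: Loose steel hexagon bolt standing on its head between the brackets; head 30 mm wide and 12.5 mm high, shank 20 mm thick, 52.5 mm high in all; origin at the centre of its underside, z up the shank. To be left standing there.
Mind the look-alikes: they are no part of the job. What is shaped like the part that bears green_gauge but turquoise is not meant.

How it is judged (in metres and radians):
At the end, for the whole second after the job is handed in: The green gauge is screwed on to within 0.18 rad (10 degrees) of its stop, the end of the red gauge's line is within 6 mm of where it started, and the bolt stands upright (within 10 degrees) within 20 mm of where it started (value of joint green_gauge above 2.22 rad and distance of red_gauge_line from where it was at the start of the episode below 0.006 m and distance of bolt from where it was at the start of the episode below 0.02 m and angle between bolt's own z axis and vertical below 0.17 rad); the robot touches nothing.
It fails at once if the red gauge is turned by more than 6 mm at its rim (distance of red_gauge_line from where it was at the start of the episode above 0.006 m).
It fails at once if the bolt is knocked over or pushed more than 20 mm (distance of bolt from where it was at the start of the episode above 0.02 m or angle between bolt's own z axis and vertical above 0.4 rad).
It also fails if it takes over 29 s, if anything falls off the work surface, if the arm or the gripper's body presses on something with over 40 N, if the wrist force passes 120 N, or if a joint passes its speed limit or range.

## Robot

A 6-joint arm with a two-finger parallel gripper is mounted at the origin on the work surface. World frame = base frame: x ahead of the robot, y to its left, z up, the work surface at z = 0. Lengths are in mm, angles in rad, forces in N, time in s.
With the tool pointing down it reaches from about 350 to 975 mm from the base axis. Payload 7.1 kg.
Tool frame: the origin (TCP) lies on the front face of the gripper's body, between the roots of the fingers; the fingertips stand 80 mm ahead of it and the grasp point (between the pads) lies 61 mm ahead of it; z points along the fingers, y is the line along which they close (so a half turn about z gives the same grasp; the last joint's range is limited). The gripper opens to 88 mm and grips with 3 to 60 N. Pads are 20 mm wide; open, the fingers measure 115 mm over their backs; the gripper's body (75 mm by 178 mm) begins 61 mm behind the grasp point.
Start: joints at [1.235, 0.423, 1.63, -0, 1.089, -0.019], TCP at [194.673, 593.892, 302.675] pointing down, gripper open.
Joint ranges: [-3, 3], [-0.9, 2.11], [0.09, 2.58], [-1.31, 4.45], [0.11, 2.69], [-2.54, 2.54]. Speed limits (rad/s): [2.39, 2.39, 3.01, 3.14, 3.14, 3.14].

## Interface

Orientations are given as a rotation vector (axis times angle).
In Python, from workcell import readout, vision, close_job gives the robot as it stands.
- The arm moves only by the tool servo_tool, never from a script. Its argument "plan" is a list that holds one entry, the list of rows, each a list of 7 numbers: the gripper command: -1 is fully open, 1 is shut, values between are in proportion, then the shift along the world's x, y, z in units of 40 mm (1.0 is 40 mm), then the turn, a rotation vector about the world's x, y, z in units of 5 degrees (1.0 is 5 degrees). A call has 1 to 5 rows; each row shifts and turns the commanded pose from where the row before left it; what a row does not reach is not made up. A row lasts 1/12 s, in which the tool goes at most 41.7 mm and 7.16 degrees, less where a joint would pass 70% of its speed; a pose out of reach is approached as far as the arm can. A call is refused whole if a number of a shift passes 1 or a number of a turn 1, either way. A call with a gripper value outside its range is refused whole. The fingers move at their own pace and stop on an object; the grip force is fixed at half the most. Time passes only in rows, so rows that do not move let the fingers close. It gives the time, the measured TCP pose, the force, the opening and the grip force at its end, in the units of the state.
- readout.get_obs(): the state, without advancing time (a new reading comes with each control period).
- vision.get_image(name): name is "scene" or "top" or "wrist"; returns the picture (384x512x3 uint8, red, green, blue); there is no depth.
- vision.camera_params(name): a dict with "fx", "fy", "cx", "cy" (pixels), "D" ([k1, k2, p1, p2, k3] as OpenCV has them; the pictures are not rectified), "rvec" (rotation vector, rad) and "tvec" (3), from world to camera coordinates, as OpenCV has them; the wrist camera has in their place "hand_eye" (4x4, takes a point from camera to tool coordinates, whose origin is the TCP and whose axes are the flange's). Camera axes: x right, y down, z forward; pixel columns grow to the right and rows downward; lengths in mm; the calibration is good to about 2 mm. A picture is of the moment at which its call begins: read the wrist's pose just before it. camera_params takes no time and is no camera call.
- close_job(): hands the job in; it is judged then, once.
The state is a dict: "t": time; "qpos": joint angles; "qvel": joint speeds; "joint_torque": joint torques, N m; "ee_pos": TCP position; "orientation": TCP orientation; "ft_force": force on the tool from outside, world axes, zero at the start; "moment": the same for the moment, N m; "width": finger opening in mm; "grasp_force": force on a finger pad.
Only numpy, scipy, OpenCV 4.12 (cv2) and the standard library are available. Lean on these libraries where they do the work, as an engineer would, in place of code of your own. Each camera call takes 0.05 s, during which the arm holds its last target. There are 200 camera calls.

## Working session

There is one attempt and no reset: what is moved stays moved. The work goes in short steps, Python scripts to look and compute and a tool call to move; the robot and the scene stay as the last step left them, time stands still between calls to the robot, and variables do not carry over. Pictures are saved under pics/ and viewed, at most 10 in all, crops included, and the job is handed in when it is done.

Besides the shell and the picture viewer there is one more tool, called after "Emit:" as name([rows], argument=value, ...), one row to a line, values as JSON. servo_tool: Moves the arm, as the interface text tells. Its arguments: {"type":"object","properties":{"plan":{"type":"array"}},"required":["plan"]}

```bash
mkdir -p pics
cat > h.py <<'E'
import numpy as np, cv2
from workcell import readout, vision
def save(n,f,crop=None,s=1):
    im=vision.get_image(n)[:,:,::-1].copy(); cv2.imwrite('pics/raw_'+f,im)
    if crop: x0,y0,x1,y1=crop; im=im[y0:y1,x0:x1]
    cv2.imwrite('pics/'+f,cv2.resize(im,None,fx=s,fy=s,interpolation=cv2.INTER_CUBIC))
def pix2z(n,uv,z,obs=None):
    p=vision.camera_params(n)
    K=np.array([[p['fx'],0,p['cx']],[0,p['fy'],p['cy']],[0,0,1]])
    d=cv2.undistortPoints(np.array([[uv]],float),K,np.array(p['D'],float))[0,0]; d=np.array([d[0],d[1],1])
    if 'rvec' in p:
        R=cv2.Rodrigues(np.array(p['rvec'],float))[0]; c=-R.T@np.array(p['tvec'],float).ravel(); v=R.T@d
    else:
        H=np.array(p['hand_eye']); Rt=cv2.Rodrigues(np.array(obs['orientation'],float))[0]
        c=Rt@H[:3,3]+np.array(obs['ee_pos']); v=Rt@H[:3,:3]@d
    return c+v*(z-c[2])/v[2]
E
python3 - <<'E'
from h import *
o=readout.get_obs();print(o)
a=vision.get_image('top');b=vision.get_image('scene')
cv2.imwrite('pics/top0.png',a[:,:,::-1]);cv2.imwrite('pics/scene0.png',b[:,:,::-1])
E
```

```text
{'t': 0.0, 'qpos': array([ 1.23500989e+00,  4.23839675e-01,  1.63066677e+00,  2.77449167e-06,
        1.08861457e+00, -1.90100250e-02]), 'qvel': array([-3.05671123e-04,  2.41856787e-04,  8.84455596e-04,  4.98015091e-04,
       -3.14855020e-04, -6.81641707e-05]), 'joint_torque': array([-2.49952527e-04, -5.44649148e+01, -2.73659384e+01,  6.42934721e-02,
        2.29060685e-02, -1.43394800e-04]), 'ee_pos': array([194.53062629, 593.50514604, 301.91146519]), 'orientation': array([-4.95472267e-01, -3.10199876e+00,  2.36218301e-03]), 'ft_force': array([ 0.58533032, -0.72270362, -1.40296193]), 'moment': array([ 0.05992406, -0.00412072,  0.00342023]), 'grasp_force': 0.0, 'width': 87.97689756637772}
```

View pics/top0.png

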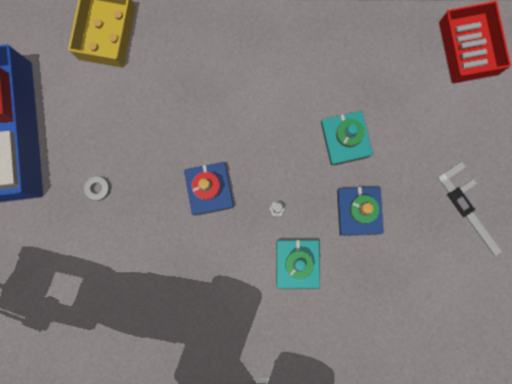

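View pics/scene0.png

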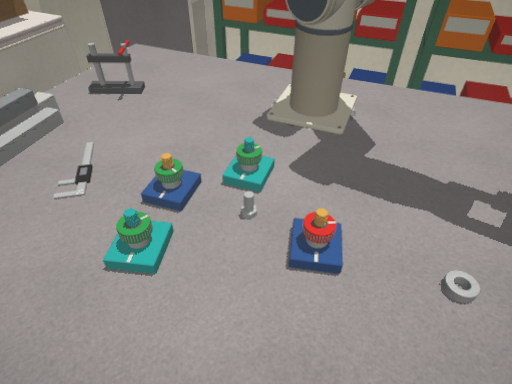

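Three green gauges are visible in the top view: (350,132) and (299,264) sit on turquoise brackets with turquoise studs, and (365,209) sits on a blue bracket with a brass stud. The last one fits the description. The red gauge is at (206,185) and the bolt at (278,208). I'll confirm in an enlarged crop.

Run:
```python
from h import *
im=cv2.imread('pics/top0.png')[170:250,250:400]
cv2.imwrite('pics/c1.png',cv2.resize(im,None,fx=5,fy=5,interpolation=cv2.INTER_CUBIC))
for n,uv,z in [('stud',(367.5,209),96),('g',(365,209),70),('bracket mark',(360,190),26),('bolt',(278,208),50),('red',(206,185),70),('t1',(350,132),70),('t2',(299,264),70)]: print(n,pix2z('top',uv,z).round())
```

```text
stud [ 471. -186.   96.]
g [ 473. -186.   70.]
bracket mark [ 517. -184.   26.]
bolt [472. -12.  50.]
red [514. 136.  70.]
t1 [ 630. -155.   70.]
t2 [360. -56.  70.]
```

View pics/c1.png

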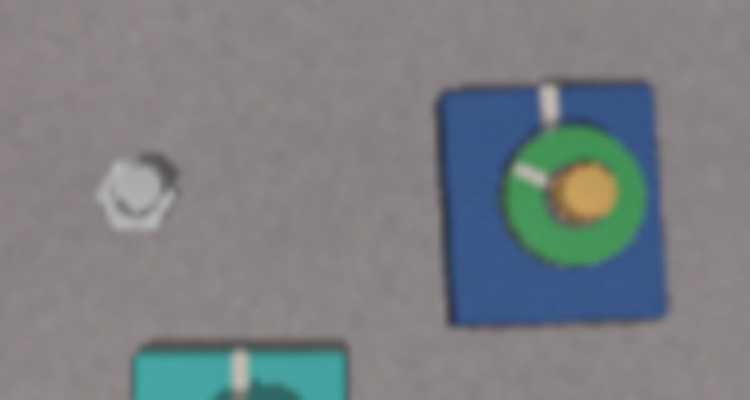

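The crop confirms it: green disc centre at about (573,196) in the crop, brass stud, blue bracket. Its line points to crop (525,173) and the bracket mark is at (549,105), so about 60° clockwise is left. The gauge is near (472,-186) mm. Keeping the tool orientation leaves joint 6 enough range, so I'm moving over it.

Emit:
servo_tool([
  [[-1, 0.8, -0.6, 0, 0, 0, 0], [-1, 0.8, -0.6, 0, 0, 0, 0], [-1, 0.8, -0.6, 0, 0, 0, 0], [-1, 0.8, -0.6, 0, 0, 0, 0], [-1, 0.8, -0.6, 0, 0, 0, 0]],
])

```text
t: 0.52
ee_pos: [355.6, 472.5, 302.4]
orientation: [-0.495, -3.102, 0.001]
ft_force: [0.3, 0.2, 0.9]
width: 87.7
grasp_force: 0.0
```

Emit:
servo_tool([
  [[-1, 0.17, -0.97, 0, 0, 0, 0], [-1, 0.17, -0.97, 0, 0, 0, 0], [-1, 0.17, -0.97, 0, 0, 0, 0], [-1, 0.17, -0.97, 0, 0, 0, 0], [-1, 0.17, -0.97, 0, 0, 0, 0]],
])

```text
t: 0.93
ee_pos: [388.4, 278.0, 302.4]
orientation: [-0.495, -3.102, 0.001]
ft_force: [0.2, 0.9, 0.7]
width: 87.7
grasp_force: 0.0
```

Emit:
servo_tool([
  [[-1, 0.17, -0.97, 0, 0, 0, 0], [-1, 0.17, -0.97, 0, 0, 0, 0], [-1, 0.17, -0.97, 0, 0, 0, 0], [-1, 0.17, -0.97, 0, 0, 0, 0], [-1, 0.17, -0.97, 0, 0, 0, 0]],
])

```text
t: 1.35
ee_pos: [422.4, 84.1, 302.7]
orientation: [0.495, 3.102, -0.0]
ft_force: [0.3, 0.0, 0.2]
width: 87.9
grasp_force: 0.0
```

Emit:
servo_tool([
  [[-1, 0.17, -0.97, 0, 0, 0, 0], [-1, 0.17, -0.97, 0, 0, 0, 0], [-1, 0.17, -0.97, 0, 0, 0, 0], [-1, 0.17, -0.97, 0, 0, 0, 0], [-1, 0, 0, 0, 0, 0, 0]],
])

```text
t: 1.77
ee_pos: [450.9, -74.6, 302.8]
orientation: [0.503, 3.099, -0.002]
ft_force: [0.3, 1.5, -0.2]
width: 88.1
grasp_force: 0.0
```

Emit:
servo_tool([
  [[-1, 0.18, -0.9, 0, 0, 0, 0], [-1, 0.18, -0.9, 0, 0, 0, 0], [-1, 0.17, -0.97, 0, 0, 0, 0], [-1, 0, 0, 0, 0, 0, 0], [-1, 0, 0, 0, 0, 0, 0]],
])

```text
t: 2.18
ee_pos: [471.0, -181.2, 302.3]
orientation: [-0.5, -3.101, -0.001]
ft_force: [0.2, 0.5, 0.2]
width: 88.1
grasp_force: 0.0
```

Run:
```python
from h import *
o=readout.get_obs();print(o['qpos'].round(2),o['ee_pos'],o['ft_force'])
save('wrist','w1.png')
im=cv2.imread('pics/w1.png')
p=vision.camera_params('wrist');H=np.array(p['hand_eye']);print(H.round(2))
R=cv2.Rodrigues(o['orientation'])[0]; T=np.eye(4);T[:3,:3]=R;T[:3,3]=o['ee_pos']
C=np.linalg.inv(T@H); K=np.array([[p['fx'],0,p['cx']],[0,p['fy'],p['cy']],[0,0,1]])
print(cv2.projectPoints(np.array([[472.,-186,70],[472,-186,96]]),cv2.Rodrigues(C[:3,:3])[0],C[:3,3],K,np.array(p['D'],float))[0])
```

```text
[-0.39  0.25  1.89  0.    1.   -1.64] [ 470.98018324 -181.22040632  302.25704087] [0.22884794 0.45357547 0.24869232]
[[  0.    -0.95  -0.3   81.45]
 [  1.     0.    -0.    -0.61]
 [  0.    -0.3    0.95 -82.03]
 [  0.     0.     0.     1.  ]]
[[[254.26781196 176.02677079]]

 [[253.98416667 182.89560096]]]
```

View pics/w1.png

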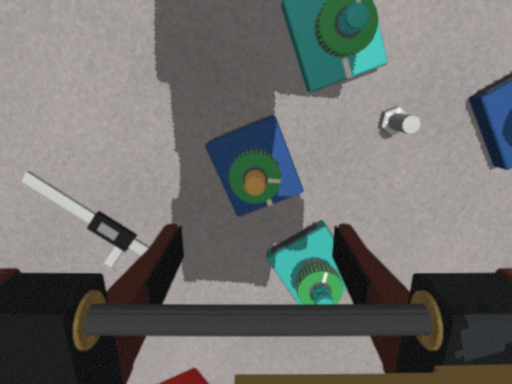

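The wrist view shows the green gauge's top centre at about (255,177), the stud top at (255,184) and the white line to the right, with the bracket mark at (269,203). This agrees with the top-view position to 1–2 mm. Next I compute the centre and the remaining turn from it.

Run:
```python
from h import *
o=readout.get_obs()
g=lambda uv,z:pix2z('wrist',uv,z,o)
c=g((255,177),70);s=g((255,184),96);l=g((280,181),70);m=g((269,203),26)
print(c,s,l,m)
a=lambda p:np.degrees(np.arctan2(p[1]-c[1],p[0]-c[0])); print(a(l),a(m), (c+s)[:2]/2-o['ee_pos'][:2])
```

```text
[ 472.68887154 -184.26549496   70.        ] [ 472.82689149 -184.08811468   96.        ] [ 485.16399943 -160.42878356   70.        ] [ 520.86246611 -182.37295362   26.        ]
62.374339632473 2.249757334444505 [ 2.16439798 -4.17067084]
```

Emit:
servo_tool([
  [[-1, 0.04, -0.1, -0.9, 0, 0, 0], [-1, 0, 0, -0.9, 0, 0, 0], [-1, 0, 0, -0.9, 0, 0, 0], [-1, 0, 0, -0.9, 0, 0, 0], [-1, 0, 0, 0, 0, 0, 0]],
])

```text
t: 2.65
ee_pos: [468.9, -180.9, 153.1]
orientation: [-0.491, -3.091, -0.005]
ft_force: [-1.3, 0.2, -0.7]
width: 87.6
grasp_force: 0.0
```

Emit:
servo_tool([
  [[-1, 0, 0, -0.6, 0, 0, 0], [-1, 0, 0, -0.33, 0, 0, 0], [-1, 0, 0, 0, 0, 0, 0], [-1, 0, 0, 0, 0, 0, 0]],
])

```text
t: 2.98
ee_pos: [472.9, -183.3, 122.6]
orientation: [-0.494, -3.102, -0.0]
ft_force: [0.6, 0.4, -0.2]
width: 87.5
grasp_force: 0.0
```

Emit:
servo_tool([
  [[1, 0, 0, 0, 0, 0, 0], [1, 0, 0, 0, 0, 0, 0], [1, 0, 0, 0, 0, 0, 0], [1, 0, 0, 0, 0, 0, 0], [1, 0, 0, 0, 0, 0, 0]],
])

```text
t: 3.4
ee_pos: [472.9, -184.2, 122.1]
orientation: [0.496, 3.101, -0.0]
ft_force: [-0.7, -0.3, -0.0]
width: 57.8
grasp_force: 0.0
```

Emit:
servo_tool([
  [[1, 0, 0, 0, 0, 0, 0], [1, 0, 0, 0, 0, 0, 0], [1, 0, 0, 0, 0, 0, 0]],
])

```text
t: 3.65
ee_pos: [472.7, -184.8, 122.0]
orientation: [0.495, 3.102, -0.001]
ft_force: [-2.6, -4.0, 5.4]
width: 55.4
grasp_force: 30.0
```

Emit:
servo_tool([
  [[1, 0, 0, 0, 0, 0, -0.6], [1, 0, 0, 0, 0, 0, -0.8], [1, 0, 0, 0, 0, 0, -0.8], [1, 0, 0, 0, 0, 0, -0.8], [1, 0, 0, 0, 0, 0, -0.8]],
])

```text
t: 4.07
ee_pos: [472.8, -184.5, 122.0]
orientation: [1.006, 2.976, -0.0]
ft_force: [0.4, -0.8, 5.2]
width: 55.6
grasp_force: 30.0
```

Run:
```python
from h import *
o=readout.get_obs();print({k:np.round(o[k],2) for k in ('qpos','ee_pos','ft_force','moment','width','grasp_force')})
```

```text
{'qpos': array([-0.4 ,  0.55,  1.98, -0.  ,  0.61, -1.31]), 'ee_pos': array([ 472.85, -184.49,  122.01]), 'ft_force': array([ 0.37, -0.79,  5.17]), 'moment': array([-0.16,  0.17,  0.09]), 'width': np.float64(55.58), 'grasp_force': np.float64(30.0)}
```

Emit:
servo_tool([
  [[1, 0, 0, 0, 0, 0, -0.8], [1, 0, 0, 0, 0, 0, -0.8], [1, 0, 0, 0, 0, 0, -0.8], [1, 0, 0, 0, 0, 0, -0.8], [1, 0, 0, 0, 0, 0, -0.8]],
])

```text
t: 4.48
ee_pos: [473.2, -184.2, 122.0]
orientation: [1.507, 2.755, 0.0]
ft_force: [0.8, 1.7, 4.4]
width: 55.3
grasp_force: 30.0
```

Emit:
servo_tool([
  [[1, 0, 0, 0, 0, 0, -0.6], [1, 0, 0, 0, 0, 0, -0.6], [1, 0, 0, 0, 0, 0, -0.6], [1, 0, 0, 0, 0, 0, -0.6], [1, 0, 0, 0, 0, 0, 0]],
])

```text
t: 4.9
ee_pos: [473.4, -184.1, 122.0]
orientation: [1.785, 2.584, 0.001]
ft_force: [2.2, 3.4, 4.8]
width: 55.7
grasp_force: 30.0
```

```bash
cat > s.py <<'E'
from h import *
o=readout.get_obs();print({k:np.round(o[k],2) for k in ('t','qpos','ee_pos','ft_force','moment','width','grasp_force')})
E
python3 s.py
```

```text
{'t': np.float64(4.9), 'qpos': array([-0.39,  0.55,  1.98,  0.  ,  0.61, -0.76]), 'ee_pos': array([ 473.43, -184.11,  122.04]), 'ft_force': array([2.18, 3.39, 4.81]), 'moment': array([ 0.38, -0.16, -0.06]), 'width': np.float64(55.73), 'grasp_force': np.float64(30.0)}
```

Emit:
servo_tool([
  [[1, 0, 0, 0, 0, 0, -0.4], [1, 0, 0, 0, 0, 0, -0.4], [1, 0, 0, 0, 0, 0, -0.4], [1, 0, 0, 0, 0, 0, -0.4], [1, 0, 0, 0, 0, 0, 0]],
])

```text
t: 5.32
ee_pos: [473.6, -184.1, 122.0]
orientation: [1.958, 2.454, 0.002]
ft_force: [3.5, 4.2, 4.5]
width: 55.5
grasp_force: 30.0
```

```bash
python3 s.py
```

```text
{'t': np.float64(5.32), 'qpos': array([-0.39,  0.55,  1.98,  0.  ,  0.61, -0.62]), 'ee_pos': array([ 473.57, -184.08,  122.03]), 'ft_force': array([3.49, 4.17, 4.48]), 'moment': array([ 0.53, -0.22, -0.02]), 'width': np.float64(55.46), 'grasp_force': np.float64(30.0)}
```

Emit:
servo_tool([
  [[1, 0, 0, 0, 0, 0, -0.4], [1, 0, 0, 0, 0, 0, -0.4], [1, 0, 0, 0, 0, 0, 0]],
])

```text
t: 5.57
ee_pos: [473.6, -184.0, 122.0]
orientation: [2.042, 2.385, 0.002]
ft_force: [3.8, 4.4, 4.4]
width: 55.7
grasp_force: 30.0
```

```bash
python3 s.py
```

```text
{'t': np.float64(5.57), 'qpos': array([-0.39,  0.55,  1.98,  0.  ,  0.61, -0.55]), 'ee_pos': array([ 473.64, -184.04,  122.02]), 'ft_force': array([3.85, 4.41, 4.36]), 'moment': array([ 0.57, -0.31,  0.03]), 'width': np.float64(55.69), 'grasp_force': np.float64(30.0)}
```

Emit:
servo_tool([
  [[1, 0, 0, 0, 0, 0, -0.4], [1, 0, 0, 0, 0, 0, -0.4], [1, 0, 0, 0, 0, 0, 0]],
])

```text
t: 5.82
ee_pos: [473.8, -184.1, 122.1]
orientation: [2.121, 2.315, 0.001]
ft_force: [4.7, 3.9, 5.1]
width: 55.6
grasp_force: 30.0
```

```bash
python3 s.py
```

```text
{'t': np.float64(5.82), 'qpos': array([-0.39,  0.55,  1.98, -0.  ,  0.61, -0.48]), 'ee_pos': array([ 473.76, -184.12,  122.06]), 'ft_force': array([4.67, 3.86, 5.07]), 'moment': array([ 0.49, -0.48,  0.77]), 'width': np.float64(55.59), 'grasp_force': np.float64(30.0)}
```

Emit:
servo_tool([
  [[1, 0, 0, 0, 0, 0, -0.4], [1, 0, 0, 0, 0, 0, -0.4], [1, 0, 0, 0, 0, 0, 0]],
])

```text
t: 6.07
ee_pos: [473.8, -184.3, 122.1]
orientation: [2.201, 2.238, 0.001]
ft_force: [3.2, 2.6, 5.2]
width: 55.2
grasp_force: 30.0
```

```bash
python3 s.py
```

```text
{'t': np.float64(6.07), 'qpos': array([-0.39,  0.55,  1.98, -0.  ,  0.61, -0.41]), 'ee_pos': array([ 473.82, -184.35,  122.12]), 'ft_force': array([3.24, 2.57, 5.16]), 'moment': array([ 0.25, -0.56,  0.6 ]), 'width': np.float64(55.22), 'grasp_force': np.float64(30.0)}
```

The moment rose from about 0 to 0.77 N m and the fingers now slip, so the gauge is on the shoulder. Releasing straight up.

Emit:
servo_tool([
  [[-1, 0, 0, 0, 0, 0, 0], [-1, 0, 0, 0, 0, 0, 0], [-1, 0, 0, 0, 0, 0, 0], [-1, 0, 0, 0, 0, 0, 0], [-1, 0, 0, 0, 0, 0, 0]],
])

```text
t: 6.48
ee_pos: [472.2, -184.1, 121.2]
orientation: [-2.204, -2.237, 0.001]
ft_force: [0.5, -0.2, 0.3]
width: 85.0
grasp_force: 0.0
```

Emit:
servo_tool([
  [[-1, 0, 0, 0.5, 0, 0, 0], [-1, 0, 0, 0.9, 0, 0, 0], [-1, 0, 0, 0.9, 0, 0, 0], [-1, 0, 0, 0.9, 0, 0, 0], [-1, 0, 0, 0.9, 0, 0, 0]],
])

```text
t: 6.9
ee_pos: [472.1, -183.9, 286.9]
orientation: [-2.204, -2.237, 0.001]
ft_force: [0.2, -1.4, 0.0]
width: 87.4
grasp_force: 0.0
```

Emit:
servo_tool([
  [[-1, 0, 0, 0.7, 0, 0, 0], [-1, 0, 0, 0, 0, 0, 0], [-1, 0, 0, 0, 0, 0, 0]],
])

```text
t: 7.15
ee_pos: [473.1, -184.4, 315.0]
orientation: [2.203, 2.235, 0.002]
ft_force: [0.5, 0.4, -0.5]
width: 87.9
grasp_force: 0.0
```

```bash
python3 s.py
python3 - <<'E'
from h import *
save('wrist','w2.png')
E
```

```text
{'t': np.float64(7.15), 'qpos': array([-0.4 ,  0.23,  1.88,  0.  ,  1.03, -0.41]), 'ee_pos': array([ 473.11, -184.37,  314.99]), 'ft_force': array([ 0.46,  0.39, -0.48]), 'moment': array([-0.07,  0.12,  0.02]), 'width': np.float64(87.86), 'grasp_force': np.float64(0.0)}
```

View pics/w2.png

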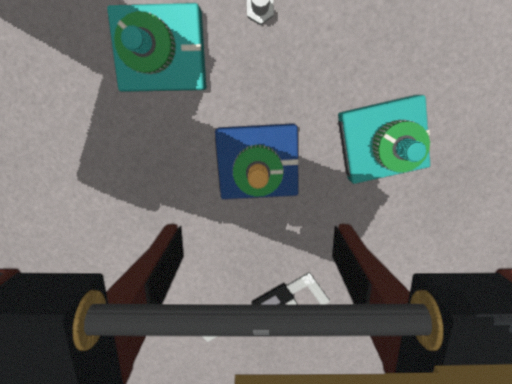

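The wrist view shows the green line at about (271–284,172) and the bracket mark at (290,162), with the bolt standing at (260,10). I'll check that they line up in world coordinates.

Run:
```python
from h import *
o=readout.get_obs()
g=lambda uv,z:pix2z('wrist',uv,z,o)
a=lambda p,c:np.degrees(np.arctan2(p[1]-c[1],p[0]-c[0]))
m1=g((283,163),26);m2=g((298,162),26);l1=g((271,172.5),70);l2=g((284,172),70);c=g((258,170.5),70)
print(c,l2,m2,a(l2,l1),a(l2,c),a(m2,m1),a(m2,c))
im=cv2.imread('pics/w2.png')[120:205,205:310]
cv2.imwrite('pics/c2.png',cv2.resize(im,None,fx=7,fy=7,interpolation=cv2.INTER_CUBIC))
```

```text
[ 473.79131869 -183.43084598   70.        ] [ 502.16956822 -184.68397614   70.        ] [ 522.91162557 -182.91818786   26.        ] 3.141651995032015 -2.5284313612876677 4.785060404532375 0.5979620587157508
```

View pics/c2.png

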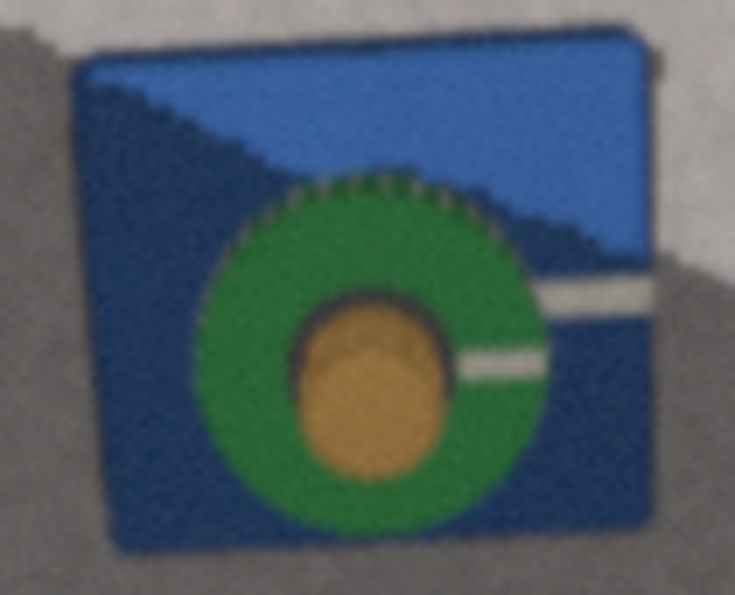

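The enlarged crop shows the line at (458–548,364) running parallel to the mark at (540–652,297). The sideways offset between them is only from the height difference, and they agree to within about 3°. The arm is clear, so I'm handing in.

```bash
python3 -c "
from workcell import close_job
print(close_job())"
```

```text
the job is handed in; nothing more can be done
None
```

The green gauge is screwed on to its shoulder stop with its line matching the bracket mark to about 3°, and it has been let go; the red gauge and bolt were never approached, and the job is handed in (no verdict was returned).

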